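# Free the blade unit from an upturned mixer jug with a left-hand thread

### The arm

A 6-joint arm with a two-finger parallel gripper is mounted at the origin on the work surface. World frame = base frame: x ahead of the robot, y to its left, z up, the work surface at z = 0. Lengths are in m, angles in rad, forces in N, time in s.
With the tool pointing down it reaches from about 0.15 to 0.775 m from the base axis. Payload 6.1 kg.
Tool frame: the origin (TCP) lies at the very end of the fingers, on their centre line; the grasp point (between the pads) lies ctrl.pinch_z behind it (ctrl.pinch_z is the distance from the TCP to the grasp point, in m); z points along the fingers, y is the line along which they close (so a half turn about z gives the same grasp; the last joint's range is limited). The gripper opens to 85 mm and grips with 20 to 120 N. Pads are 22 mm wide; open, the fingers measure 114 mm over their backs; the gripper's body (76 mm by 85 mm) begins 54 mm behind the grasp point. The pads swing forward as they close: fully open they stand 13 mm farther back than shut.
Start: joints at [1.304, 0.126, -0.04, 1.405, 0, 1.571], TCP at [0.138, 0.506, 0.231] pointing down, gripper open.
Joint ranges: [-2.72, 2.72], [-0.95, 1.95], [-1.27, 1.35], [-1.78, 2.02], [-1.46, 1.47], [-3.14, 3.14]. Speed limits (rad/s): [2.39, 2.39, 3.01, 3.14, 3.14, 3.14].

### API

Orientations are given as a 3x3 rotation matrix whose columns are the frame's x, y, z axes.
In Python, from rig import readout, vision, ctrl gives the robot as it stands. The module is installed in compiled form; this text tells all that it offers.
- The arm moves only by the tool carry_out, never from a script. Its argument "commands" is a list that holds one entry, the list of rows, each a list of 7 numbers: the finger opening in mm, from 0 to 85.4, then the shift along the world's x, y, z in units of 30 mm (1.0 is 30 mm), then the turn, a rotation vector about the world's x, y, z in rad. In form: [[[grip, x, y, z, ax, ay, az], ...]]. A call has 1 to 12 rows; each row shifts and turns the commanded pose from where the row before left it; what a row does not reach is not made up. A row lasts 1/10 s, in which the tool goes at most 50 mm and 8.59 degrees, less where a joint would pass 70% of its speed; a pose out of reach is approached as far as the arm can. A call is refused whole if a number of a shift passes 1 or a number of a turn 0.15, either way. A call with a gripper value outside its range is refused whole. The fingers move at their own pace and stop on an object; the grip force is fixed at half the most. Time passes only in rows, so rows that do not move let the fingers close. It gives the time, the measured TCP pose, the force and the opening at its end, in the units of the state.
- readout.state(): the state, without advancing time (a new reading comes with each control period).
- vision.camera(name): name is "side" or "top" or "wrist"; returns the picture (420x560x3 uint8, red, green, blue); there is no depth.
- vision.get_calibration(name): a dict with "vertical_fov" (degrees; the focal length in pixels is half the picture's height over the tangent of half this angle, whatever the lens; pixels are square), "cx", "cy" (the principal point, pixels), "view" (4x4, takes a point from world to camera coordinates). Camera axes: x right, y down, z forward; pixel columns grow to the right and rows downward; lengths in m; the calibration is good to about 2 mm. A picture is of the moment at which its call begins: read the wrist's pose just before it. get_calibration takes no time and is no camera call; for the wrist camera it gives the pose at the moment of the call.
- ctrl.finish_job(): hands the job in, once; it reports no verdict.
The state is a dict: "t": time; "q": joint angles; "dq": joint speeds; "joint_efforts": joint torques, N m; "position": TCP position; "ee_rot": TCP orientation; "contact_force": force on the tool from outside, world axes, zero at the start; "wrist_torque": the same for the moment, N m; "gripper_width": finger opening in m.
Only numpy, scipy, OpenCV 4.12 (cv2) and the standard library are available. Lean on these libraries where they do the work, as an engineer would, in place of code of your own. Each camera call takes 0.05 s, during which the arm holds its last target. There are 200 camera calls.

### The job

The steel mixer jug stands upside down for cleaning. Its blade unit is screwed in by a left-hand thread: turn the green winged cap clockwise (seen from above) until you feel it come up against its stop, without wrenching or tugging the rubber bush it is screwed into; then lift the unit straight out and set it down gently, standing upright, in the aluminium tray. Leave the tin, sauce bottle and jar alone.

Things in the scene. Friction and masses are not known exactly. Their poses are not given: they have to be found in the camera images.
- jug: Steel mixer jug, 135 mm across, fixed upside down on a white cradle 170 x 170 x 20 mm. Origin under the cradle's centre on the table, z up along the jug's axis. Its upturned bottom is a flat face at 135 mm height; in it, a black rubber bush (rim 108 mm across, top 140 mm above the table) and a well. A black handle on the -x side reaches 117 mm from the axis, below 126 mm height.
- blade_unit: Loose, about 0.25 kg, 96 mm high, on the jug's axis (2 mm play); origin at the centre of its flat round underside, z up, 97 to 99 mm above the table while screwed in. Steel barrel 45 mm across, 46 high, on which it stands; three ears on it reach 32 mm from the axis at 26 to 31 mm height; green cap 100 mm across at 46 to 55 mm; black round coupling, 26 mm across, 55 to 96 mm, to grip.
- wing (a point): Centre of one of the two upright wings on the blade unit's cap, along the unit's +x (this one) and -x. Each spans 28 to 58 mm from the axis, is 9 mm thick, from 55 to 79 mm above the unit's origin; this point is 43 mm out and 67 mm up. Pushing a wing tangentially, or twisting the coupling, turns the unit: about 0.15 to 0.3 N m of drag on the way.
- thread (a point): On the jug's axis at 130 mm height: the three-start left-hand thread in the bush, under the cap. CLOCKWISE from above loosens, rising 1.2 mm/rad. Unit and thread were put in at unknown angles: 0.6 to 1.6 rad clockwise remain to the loose stop; the other way it jams. Held until 0.1 to 0.2 rad before the loose stop; there a spring pops it up about 4 mm and it lifts out freely.
- bush (a joint): Twist of the rubber bush that holds the thread, rad, 0 at rest, positive counter-clockwise from above. It gives at 10 N m/rad and is damaged beyond 0.12 rad either way (1.2 N m, that is 24 N on a wing 50 mm from the axis).
- bush_lift (a joint): How far the bush is pulled up out of its seat, m: about 0 with the unit screwed in, about -0.002 without it. It gives at 5 N/mm and is damaged beyond 0.004 m (20 N of pull on a unit that is still held by the thread).
- tray: Fixed aluminium tray 200 x 170 mm (x by y), walls 28 mm high and 4 mm thick, origin at the centre of its underside on the table, z up. Its inner floor is 4 to 5 mm above the table.
- tin: Upright tin with a red label, 74 mm in diameter, 110 mm high, origin under its centre. Leave alone.
- sauce: Red upright sauce bottle, 60 mm in diameter, 190 mm high, origin under its centre. Leave alone.
- jar: Glass jar with a red cap, 76 mm in diameter, 100 mm high, origin under its centre. Leave alone.
Things that resemble listed ones, but are neither listed nor needed, are in the scene too. Leave any blue or yellow look-alike of the blade_unit alone.

How it is judged:
By the outcome, as a careful person would: the job done as asked, in the order asked, and still so for the second after the job is handed in, with the robot touching nothing.
It also fails if it takes over 64 s, if anything falls off the work surface, if the arm or the gripper's body presses on something with over 40 N, if the wrist force passes 120 N, or if a joint passes its speed limit or range.

## Working session

There is one attempt and no reset: what is moved stays moved. The work goes in short steps, Python scripts to look and compute and a tool call to move; the robot and the scene stay as the last step left them, time stands still between calls to the robot, and variables do not carry over. Pictures are saved under pics/ and viewed, on a budget of 10 in all, crops included, one or two more only if the job needs it, and the job is handed in when it is done.

Besides the shell and the picture viewer there is one more tool, called after "Emit:" as name([rows], argument=value, ...), one row to a line, values as JSON. carry_out: Moves the arm, as the interface text tells. Its arguments: {"type":"object","properties":{"commands":{"type":"array","items":{"type":"array","items":{"type":"array","items":{"type":"number"}}}}},"required":["commands"]}

```bash
mkdir -p pics; cat > h.py <<'E'
import numpy as np, cv2
from rig import readout, vision, ctrl
def snap(name,fn=None):
    c=vision.get_calibration(name); im=vision.camera(name)
    if fn: cv2.imwrite('pics/'+fn,im[:,:,::-1])
    return im,c
def foc(c): return 210/np.tan(np.radians(c['vertical_fov'])/2)
def plane(c,u,v,z):
    V=np.array(c['view']);R=V[:3,:3];o=-R.T@V[:3,3]
    d=R.T@np.array([(u-c['cx'])/foc(c),(v-c['cy'])/foc(c),1]); return o+d*(z-o[2])/d[2]
def proj(c,p):
    V=np.array(c['view']);q=V[:3,:3]@np.array(p)+V[:3,3]; return foc(c)*q[0]/q[2]+c['cx'],foc(c)*q[1]/q[2]+c['cy']
E
python3 - <<'E'
from h import *
print(ctrl.pinch_z,readout.state())
a,c=snap('top');b,d=snap('side')
np.set_printoptions(precision=3,suppress=True)
print(c,d)
cv2.imwrite('pics/top.png',a[:,:,::-1]);cv2.imwrite('pics/side.png',b[:,:,::-1])
E
```

```text
0.0187 {'t': 0.0, 'q': array([ 1.30402416e+00,  1.26389987e-01, -4.06255281e-02,  1.40540843e+00,
       -2.56082790e-05,  1.57077306e+00]), 'dq': array([ 0.00209986, -0.00051167, -0.00091267,  0.00086345, -0.00116614,
        0.001179  ]), 'joint_efforts': array([ 1.09567824e-03, -4.35917580e+01,  3.52922451e+01,  1.75121706e-02,
       -7.89472756e-05,  1.97441594e-06]), 'position': array([0.13829697, 0.50602317, 0.23051522]), 'ee_rot': array([[-9.64632983e-01,  2.63596368e-01, -4.04369939e-04],
       [ 2.63596677e-01,  9.64631694e-01, -1.57679879e-03],
       [-2.55703765e-05, -1.62762270e-03, -9.99998675e-01]]), 'contact_force': array([ 0.33967911, -0.50465108, -0.05014055]), 'wrist_torque': array([0.05748586, 0.02066247, 0.00313326]), 'gripper_width': 0.08511259015082673}
{'vertical_fov': 44.59775570648648, 'cx': 278.7611797139566, 'cy': 215.03754495212587, 'view': array([[-0.002, -1.   , -0.018,  0.058],
       [-0.98 ,  0.006, -0.197,  0.519],
       [ 0.197,  0.017, -0.98 ,  1.304],
       [ 0.   ,  0.   ,  0.   ,  1.   ]])} {'vertical_fov': 55.79752782196833, 'cx': 281.6350941309963, 'cy': 208.93005242346192, 'view': array([[-0.981, -0.192, -0.005,  0.517],
       [-0.132,  0.692, -0.71 ,  0.1  ],
       [ 0.139, -0.696, -0.704,  0.947],
       [ 0.   ,  0.   ,  0.   ,  1.   ]])}
```

View pics/top.png

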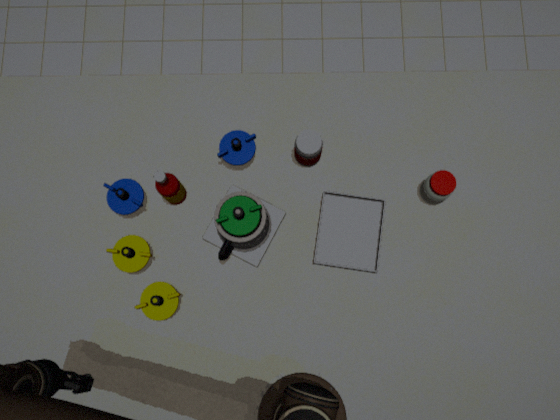

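View pics/side.png

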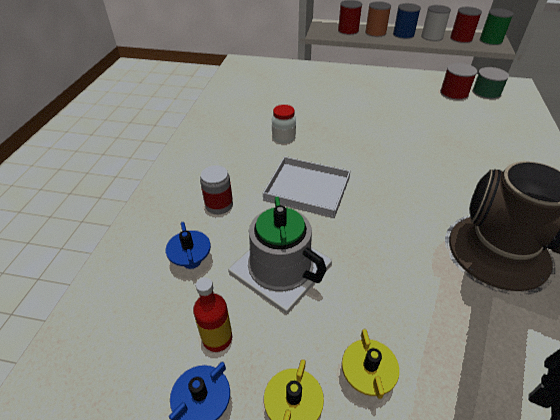

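The top view shows the only green cap on the jug at about (240,216). The other winged units are blue (237,148) and (125,197), and yellow (131,253) and (159,300). The tray is at about (349,232), and the sauce bottle at (170,188) is the nearest obstacle. Next I measure the cap, coupling, wings and tray, and view one enlarged crop.

```bash
python3 - <<'E'
from h import *
np.set_printoptions(precision=4,suppress=True)
for n in('top','side'):
    im=cv2.imread(f'pics/{n}.png');c=vision.get_calibration(n)
    h=cv2.cvtColor(im,cv2.COLOR_BGR2HSV)
    m=cv2.inRange(h,(45,100,40),(80,255,255))
    if n=='top': m[:, :200]=0; m[:, 290:]=0
    else: m[:190]=0
    k=cv2.findContours(m,0,1)[0];k=max(k,key=cv2.contourArea);mm=cv2.moments(k)
    u,v=mm['m10']/mm['m00'],mm['m01']/mm['m00'];e=cv2.fitEllipse(cv2.convexHull(k))
    print(n,u,v,plane(c,u,v,.153),e,plane(c,*e[0],.153))
    P=np.array([plane(c,*p[0],.153)[:2] for p in k]);print(cv2.minEnclosingCircle(P.astype(np.float32)))
    if n=='top':
        cor=np.array([[323,193],[384,201],[377,272],[314,264]])
        for q in cor: print('tray',plane(c,*q,.028))
        print('handle',plane(c,224,254,.12), 'sauce cap',plane(c,161,178,.19),'tin',plane(c,309,141,.11))
        for q in [(131,253),(159,300),(237,148)]:print(plane(c,*q,.055))
        cv2.imwrite('pics/c1.png',cv2.resize(im[170:280,190:400],None,fx=3.8,fy=3.8,interpolation=2))
E
```

```text
top 239.28677074774035 215.15036976170913 [0.4996 0.151  0.153 ] ((239.0677947998047, 215.1975555419922), (38.174373626708984, 45.437923431396484), 71.16327667236328) [0.4995 0.1515 0.153 ]
((0.5050188302993774, 0.15289252996444702), 0.05778753012418747)
tray [ 0.5848 -0.064   0.028 ]
tray [ 0.5614 -0.2281  0.028 ]
tray [ 0.3701 -0.2016  0.028 ]
tray [ 0.3919 -0.0365  0.028 ]
handle [0.4082 0.1909 0.12  ] sauce cap [0.585  0.3383 0.19  ] tin [ 0.7043 -0.0244  0.11  ]
[0.42   0.4431 0.055 ]
[0.2983 0.3641 0.055 ]
[0.7056 0.169  0.055 ]
side 279.89352665495016 227.313122437024 [0.4987 0.1604 0.153 ] ((279.8415222167969, 225.52053833007812), (37.498626708984375, 48.679412841796875), 89.74295806884766) [0.4998 0.1556 0.153 ]
((0.5008789896965027, 0.15373556315898895), 0.051785923540592194)
```

View pics/c1.png

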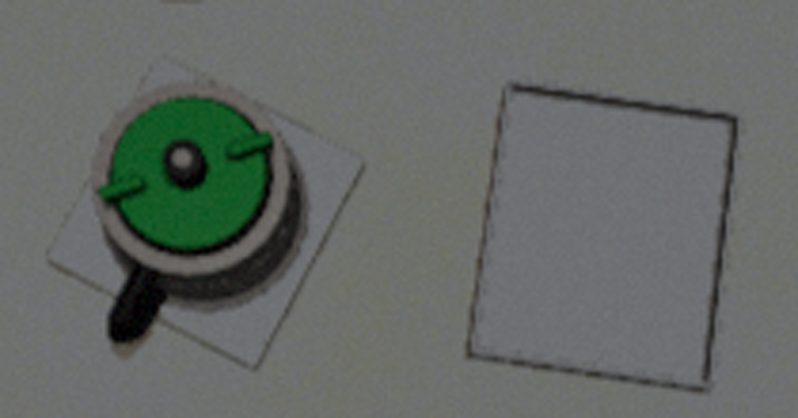

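Only one green unit exists, and it sits on the jug. Its axis is about (0.498,0.152), with the wings at a yaw of about -72°. The tray centre is about (0.477,-0.132), at a yaw of about -8°. The plan is to grip the coupling with the fingers closing at right angles to the wings, leaving room on the last joint for about 1.6 rad clockwise. The first move is short, to learn the sign of q6.

Emit:
carry_out([
  [[85,0.75,-0.74,0.2,0,0,0.13],[85,0.75,-0.74,0.2,0,0,0.13],[85,0.75,-0.74,0.2,0,0,0.13],[85,0.75,-0.74,0.2,0,0,0.13]],
])

```text
t: 0.5
position: [0.2289, 0.4166, 0.2551]
ee_rot: [[-0.967, -0.256, -0.0], [-0.256, 0.967, -0.001], [0.001, -0.001, -1.0]]
contact_force: [0.2, -0.3, -0.9]
gripper_width: 0.0849
```

```bash
python3 -c "
from h import *
s=readout.state();print(s['t'],s['q'],s['position'],s['ee_rot'])"
```

```text
0.5 [ 1.06830668e+00  3.38051174e-02 -8.81378829e-02  1.44968828e+00
 -7.16571982e-05  8.09210155e-01] [0.22893678 0.41655347 0.25509618] [[-9.66621752e-01 -2.56207479e-01 -3.39319961e-04]
 [-2.56207168e-01  9.66621591e-01 -7.66249397e-04]
 [ 5.24312827e-04 -6.53737129e-04 -9.99999649e-01]]
```

Emit:
carry_out([
  [[85,0.75,-0.735,0,0,0,0.135],[85,0.75,-0.735,0,0,0,0.135],[85,0.75,-0.735,0,0,0,0.135],[85,0.75,-0.735,0,0,0,0.135],[85,0.75,-0.735,0,0,0,0.135],[85,0.75,-0.735,0,0,0,0.135],[85,0.75,-0.735,0,0,0,0.135],[85,0.75,-0.735,0,0,0,0.135],[85,0.75,-0.735,0,0,0,0.135],[85,0.75,-0.735,0,0,0,0.135],[85,0.75,-0.735,0,0,0,0.135],[85,0.75,-0.735,0,0,0,0.135],[85,0,0,0,0,0,0]],
])

```text
$.commands[0]: bad value
```

Thirteen rows is one too many, so I'll send twelve.

Emit:
carry_out([
  [[85,0.8,-0.8,0,0,0,0.145],[85,0.8,-0.8,0,0,0,0.145],[85,0.8,-0.8,0,0,0,0.145],[85,0.8,-0.8,0,0,0,0.145],[85,0.8,-0.8,0,0,0,0.145],[85,0.8,-0.8,0,0,0,0.145],[85,0.8,-0.8,0,0,0,0.145],[85,0.8,-0.8,0,0,0,0.145],[85,0.8,-0.8,0,0,0,0.145],[85,0.8,-0.8,0,0,0,0.145],[85,0.8,-0.8,0,0,0,0.145],[85,0,0,0,0,0,0]],
])

```text
t: 1.7
position: [0.4944, 0.1512, 0.2543]
ee_rot: [[0.273, -0.962, -0.001], [-0.962, -0.273, -0.001], [0.001, 0.001, -1.0]]
contact_force: [0.2, 0.6, -0.2]
gripper_width: 0.085
```

```bash
python3 - <<'E'
from h import *
np.set_printoptions(precision=4,suppress=True)
im,c=snap('wrist','w1.png');s=readout.state()
print(s['q'],s['position'],s['ee_rot'][:2,1])
np.save('w1.npy',c['view'])
h=cv2.cvtColor(im,cv2.COLOR_RGB2HSV);m=cv2.inRange(h,(45,100,40),(80,255,255))
k=max(cv2.findContours(m,0,1)[0],key=cv2.contourArea);P=np.array([plane(c,*p[0],.153)[:2] for p in k],np.float32)
print(c['cx'],c['cy'],c['vertical_fov'],cv2.minEnclosingCircle(P),cv2.boundingRect(k))
E
```

```text
[ 0.2996  0.1117 -0.0052  1.4556  0.     -1.5448] [0.4931 0.1523 0.2544] [-0.9628 -0.2701]
277.3998521547053 211.412082392916 64.66697641421311 ((0.499833881855011, 0.15639352798461914), 0.06324879825115204) (206, 132, 130, 158)
```

View pics/w1.png

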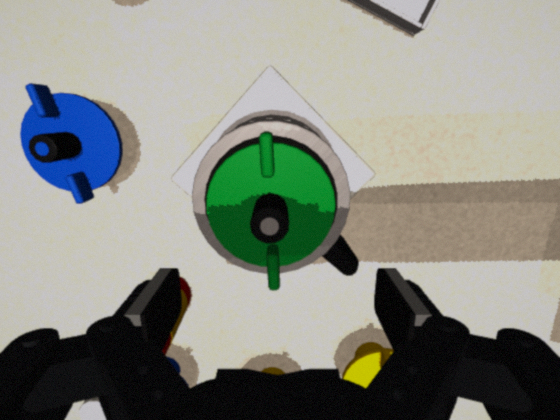

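The wrist view shows the green cap centred near (270,204), the coupling top at (269,226), and the wing tops at about (266,138) and (274,282). The fingers sit on either side, clear of the wings.

```bash
python3 - <<'E'
from h import *
c=vision.get_calibration('wrist');s=readout.state()
print('coupling',plane(c,269,226,.194),'cap',plane(c,270.5,205,.153),'capR',plane(c,206,203,.153),plane(c,336,203,.153))
a,b=plane(c,265,136,.177),plane(c,275,284,.177);print(a,b,(a+b)/2,np.degrees(np.arctan2(*(a-b)[1::-1])),np.linalg.norm(a-b),'tool y',np.degrees(np.arctan2(*s['ee_rot'][1::-1,1])),s['position'])
E
```

```text
coupling [0.49990974 0.15164939 0.194     ] cap [0.50043416 0.14898907 0.153     ] capR [0.54814237 0.16074895 0.153     ] [0.45280894 0.13396824 0.153     ]
[0.51749374 0.09865944 0.177     ] [0.48247355 0.20006509 0.177     ] [0.49998365 0.14936226 0.177     ] -70.94777260624853 0.10728243492729256 tool y -164.32718440465416 [0.49310593 0.15229764 0.25442486]
```

Emit:
carry_out([
  [[85,0.23,-0.05,0,0,0,0.06],[85,0,0,-0.5,0,0,0],[85,0,0,-0.5,0,0,0],[85,0,0,-0.5,0,0,0],[85,0,0,-0.5,0,0,0],[85,0,0,-0.5,0,0,0],[85,0,0,-0.3,0,0,0],[85,0,0,-0.2,0,0,0],[85,0,0,-0.1,0,0,0],[85,0,0,0,0,0,0]],
])

```text
t: 2.75
position: [0.4992, 0.1523, 0.1623]
ee_rot: [[0.331, -0.944, -0.0], [-0.944, -0.331, 0.0], [-0.0, 0.0, -1.0]]
contact_force: [-0.4, -0.2, -0.6]
gripper_width: 0.0852
```

```bash
cat > st.py <<'E'
from h import *
np.set_printoptions(precision=4,suppress=True)
s=readout.state();print(s['t'],s['position'],'F',s['contact_force'],'T',s['wrist_torque'],'w',s['gripper_width'],'q6',s['q'][5],'yaw',np.arctan2(*s['ee_rot'][1::-1,1]))
E
python3 st.py; python3 - <<'E'
from h import *
snap('wrist','w2.png')
E
```

```text
2.75 [0.4992 0.1523 0.1623] F [-0.4442 -0.2262 -0.626 ] T [-0.0202  0.0164 -0.0364] w 0.08523249790186885 q6 -1.612109844479904 yaw -2.804164682135225
```

View pics/w2.png

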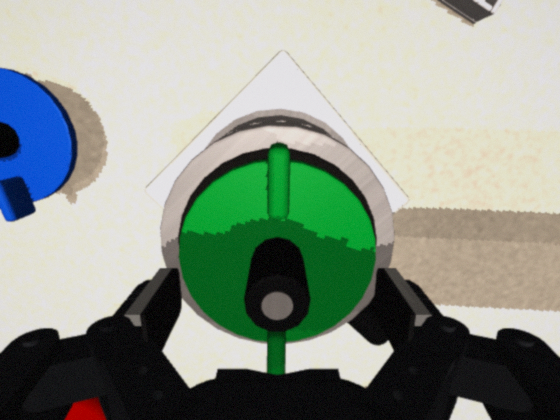

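The coupling is centred between the fingers at (277,306), with the wings clear of them, so I close.

Emit:
carry_out([
  [[0,0,0,0,0,0,0],[0,0,0,0,0,0,0],[0,0,0,0,0,0,0],[0,0,0,0,0,0,0],[0,0,0,0,0,0,0],[0,0,0,0,0,0,0],[0,0,0,0,0,0,0],[0,0,0,0,0,0,0]],
])

```text
t: 3.6
position: [0.4995, 0.1521, 0.1624]
ee_rot: [[0.331, -0.944, 0.0], [-0.944, -0.331, 0.0], [0.0, -0.0, -1.0]]
contact_force: [0.5, -0.0, 1.4]
gripper_width: 0.0246
```

```bash
python3 st.py
```

```text
3.6 [0.4995 0.1521 0.1624] F [ 0.5108 -0.0036  1.4459] T [ 0.0212 -0.1266  0.0143] w 0.024616680565199292 q6 -1.6124920842531902 yaw -2.804211924654246
```

Emit:
carry_out([
  [[0,0,0,0.002,0,0,-0.05],[0,0,0,0.002,0,0,-0.05],[0,0,0,0.002,0,0,-0.05],[0,0,0,0.002,0,0,-0.05],[0,0,0,0.002,0,0,-0.05],[0,0,0,0.002,0,0,-0.05]],
])

```text
t: 4.2
position: [0.4994, 0.1522, 0.1628]
ee_rot: [[0.036, -0.999, 0.0], [-0.999, -0.036, 0.0], [-0.0, -0.0, -1.0]]
contact_force: [-0.4, -0.2, 1.4]
gripper_width: 0.0247
```

```bash
python3 st.py
```

```text
4.2 [0.4994 0.1522 0.1628] F [-0.3789 -0.2386  1.3677] T [ 0.0126 -0.1189  0.1532] w 0.02466250755985757 q6 -1.3107670980542034 yaw -3.1057977072831577
```

Emit:
carry_out([
  [[0,0,0,0.002,0,0,-0.05],[0,0,0,0.002,0,0,-0.05],[0,0,0,0.002,0,0,-0.05],[0,0,0,0.002,0,0,-0.05],[0,0,0,0.002,0,0,-0.05]],
])

```text
t: 4.7
position: [0.4993, 0.1522, 0.163]
ee_rot: [[-0.213, -0.977, 0.0], [-0.977, 0.213, 0.0], [-0.0, -0.0, -1.0]]
contact_force: [-0.1, 0.3, 1.7]
gripper_width: 0.0241
```

```bash
python3 st.py
```

```text
4.7 [0.4993 0.1522 0.163 ] F [-0.0625  0.3304  1.6537] T [ 0.0496 -0.0059  0.1599] w 0.024097803539152723 q6 -1.0606951318707722 yaw 2.9272892532450983
```

Emit:
carry_out([
  [[0,0,0,0.002,0,0,-0.04],[0,0,0,0.002,0,0,-0.04]],
])

```text
t: 4.9
position: [0.4993, 0.1521, 0.1632]
ee_rot: [[-0.29, -0.957, 0.0], [-0.957, 0.29, -0.0], [0.0, -0.0, -1.0]]
contact_force: [-0.4, -0.6, 1.9]
gripper_width: 0.0247
```

```bash
python3 st.py
```

```text
4.9 [0.4993 0.1521 0.1632] F [-0.4292 -0.647   1.9415] T [-0.1331  0.0249  0.1206] w 0.024737472185547178 q6 -0.9810940678378286 yaw 2.8476820591713996
```

Emit:
carry_out([
  [[0,0,0,0,0,0,0]],
])

```text
t: 5.0
position: [0.4993, 0.1521, 0.1632]
ee_rot: [[-0.288, -0.957, 0.0], [-0.957, 0.288, 0.0], [-0.0, -0.0, -1.0]]
contact_force: [-1.3, -0.2, 2.7]
gripper_width: 0.0242
```

```bash
python3 st.py
```

```text
5.0 [0.4993 0.1521 0.1632] F [-1.2637 -0.2026  2.6917] T [-0.035   0.047  -0.0308] w 0.024217792221753656 q6 -0.9823645941232144 yaw 2.848946604416684
```

Emit:
carry_out([
  [[0,0,0,0.002,0,0,-0.04],[0,0,0,0.002,0,0,-0.04]],
])

```text
t: 5.2
position: [0.4994, 0.1521, 0.1637]
ee_rot: [[-0.364, -0.931, 0.001], [-0.931, 0.364, 0.0], [-0.0, -0.0, -1.0]]
contact_force: [-1.0, -0.4, 6.1]
gripper_width: 0.0244
```

```bash
python3 st.py
```

```text
5.2 [0.4994 0.1521 0.1637] F [-0.9798 -0.39    6.1323] T [-0.0884  0.2401  0.0073] w 0.024380746970828197 q6 -0.9020688564469627 yaw 2.768565286217282
```

Emit:
carry_out([
  [[0,0,0,0.002,0,0,-0.03],[0,0,0,0.002,0,0,-0.03]],
])

```text
t: 5.4
position: [0.4997, 0.1522, 0.1643]
ee_rot: [[-0.419, -0.908, 0.002], [-0.908, 0.419, 0.0], [-0.001, -0.001, -1.0]]
contact_force: [0.2, -0.9, 6.3]
gripper_width: 0.0244
```

```bash
python3 st.py
```

```text
5.4 [0.4997 0.1522 0.1643] F [ 0.2017 -0.8712  6.347 ] T [-0.2172  0.0569  0.0813] w 0.024381431246681056 q6 -0.8424384493690511 yaw 2.7089061533063004
```

Emit:
carry_out([
  [[0,0,0,0.002,0,0,-0.02],[0,0,0,0.002,0,0,-0.02]],
])

```text
t: 5.6
position: [0.5001, 0.1519, 0.1644]
ee_rot: [[-0.455, -0.891, 0.002], [-0.891, 0.455, -0.0], [-0.001, -0.002, -1.0]]
contact_force: [0.9, -2.0, 5.7]
gripper_width: 0.0244
```

```bash
python3 st.py
```

```text
5.6 [0.5001 0.1519 0.1644] F [ 0.8577 -2.0472  5.6876] T [-0.4583 -0.2435  0.1434] w 0.024448349863145844 q6 -0.8030355771568132 yaw 2.669378811354014
```

Emit:
carry_out([
  [[0,0,0,0.002,0,0,-0.02],[0,0,0,0.002,0,0,-0.02]],
])

```text
t: 5.8
position: [0.5003, 0.1518, 0.1645]
ee_rot: [[-0.49, -0.872, 0.003], [-0.872, 0.49, -0.001], [-0.001, -0.003, -1.0]]
contact_force: [1.4, -1.2, 4.1]
gripper_width: 0.0244
```

```bash
python3 st.py
```

```text
5.8 [0.5003 0.1518 0.1645] F [ 1.4333 -1.1634  4.1039] T [-0.4339 -0.3808  0.3777] w 0.024354570942417265 q6 -0.7634076944441681 yaw 2.629609964426402
```

Emit:
carry_out([
  [[0,0,0,0,0,0,-0.02],[0,0,0,0,0,0,0]],
])

```text
t: 6.0
position: [0.5003, 0.1518, 0.1644]
ee_rot: [[-0.507, -0.862, 0.003], [-0.862, 0.507, -0.001], [-0.001, -0.003, -1.0]]
contact_force: [2.2, -2.9, 5.7]
gripper_width: 0.0244
```

```bash
python3 st.py
```

```text
6.0 [0.5003 0.1518 0.1644] F [ 2.2442 -2.9012  5.6925] T [-0.5241 -0.4683  0.4205] w 0.024440525226271406 q6 -0.7435507306589958 yaw 2.6097594081859348
```

Emit:
carry_out([
  [[0,0,0,0,0,0,-0.02],[0,0,0,0,0,0,0]],
])

```text
t: 6.2
position: [0.5003, 0.1518, 0.1644]
ee_rot: [[-0.524, -0.852, 0.003], [-0.852, 0.524, -0.001], [-0.001, -0.003, -1.0]]
contact_force: [1.5, -3.6, 5.6]
gripper_width: 0.0246
```

```bash
python3 st.py; python3 st.py|cut -c 1-110
```

```text
6.2 [0.5003 0.1518 0.1644] F [ 1.4821 -3.5736  5.6392] T [-0.5453 -0.5109  0.5563] w 0.02458069750313425 q6 -0.7238230564699812 yaw 2.5900584188994347
6.2 [0.5003 0.1518 0.1644] F [ 1.4821 -3.5736  5.6392] T [-0.5453 -0.5109  0.5563] w 0.02458069750313425 q6 -0
```

Torque has climbed steadily (0.08, 0.14, 0.38, 0.42, 0.56 N m) beyond the drag range, so the unit is at its stop, with the bush at roughly 0.055 rad. I ease off a little, then lift gently.

Emit:
carry_out([
  [[0,0,0,0,0,0,0.02],[0,0,0,0,0,0,0.02],[0,0,0,0.04,0,0,0],[0,0,0,0.04,0,0,0]],
])

```text
t: 6.6
position: [0.5002, 0.1518, 0.166]
ee_rot: [[-0.49, -0.871, 0.002], [-0.871, 0.49, -0.001], [-0.0, -0.002, -1.0]]
contact_force: [6.3, -3.0, -1.3]
gripper_width: 0.0246
```

```bash
python3 st.py
```

```text
6.6 [0.5002 0.1518 0.166 ] F [ 6.3367 -3.0309 -1.2958] T [-0.4544 -1.3563  0.3693] w 0.024555760260527443 q6 -0.7627945122579498 yaw 2.62895525933643
```

Emit:
carry_out([
  [[0,0.03,-0.01,0,0,0,0],[0,0,0,0,0,0,0]],
])

```text
t: 6.8
position: [0.5005, 0.1518, 0.1658]
ee_rot: [[-0.49, -0.871, 0.0], [-0.871, 0.49, -0.0], [-0.0, -0.0, -1.0]]
contact_force: [3.5, -2.0, 1.5]
gripper_width: 0.0243
```

```bash
python3 st.py
```

```text
6.8 [0.5005 0.1518 0.1658] F [ 3.4981 -1.9903  1.4638] T [-0.3553 -0.7984  0.315 ] w 0.024348961068927238 q6 -0.7636801608426487 yaw 2.629026972044933
```

Emit:
carry_out([
  [[0,0.02,-0.01,0,0,0,0.02],[0,0,0,0.03,0,0,0],[0,0,0,0.03,0,0,0]],
])

```text
t: 7.1
position: [0.5006, 0.1516, 0.1674]
ee_rot: [[-0.473, -0.881, -0.001], [-0.881, 0.473, 0.0], [0.0, 0.001, -1.0]]
contact_force: [3.2, 0.0, -4.8]
gripper_width: 0.0245
```

```bash
python3 st.py
```

```text
7.1 [0.5006 0.1516 0.1674] F [ 3.1997  0.0397 -4.7956] T [ 0.138  -0.8134  0.1531] w 0.0244954167907429 q6 -0.7843384891236302 yaw 2.649058687102865
```

Emit:
carry_out([
  [[0,0.02,0,0.03,0,0,0],[0,0,0,0.03,0,0,0]],
])

```text
t: 7.3
position: [0.5008, 0.1516, 0.1687]
ee_rot: [[-0.473, -0.881, -0.002], [-0.881, 0.473, 0.0], [0.001, 0.002, -1.0]]
contact_force: [2.5, 1.8, -4.9]
gripper_width: 0.0243
```

```bash
python3 st.py
```

```text
7.3 [0.5008 0.1516 0.1687] F [ 2.4722  1.8302 -4.8556] T [ 0.3925 -0.4576  0.2423] w 0.02431532073241669 q6 -0.7846379365164173 yaw 2.6490283929571454
```

Emit:
carry_out([
  [[0,0.02,0,0.05,0,0,0],[0,0,0,0.05,0,0,0],[0,0,0,0.05,0,0,0]],
])

```text
t: 7.6
position: [0.5018, 0.1513, 0.1743]
ee_rot: [[-0.473, -0.881, -0.0], [-0.881, 0.473, -0.001], [0.001, -0.0, -1.0]]
contact_force: [0.6, 0.4, -2.4]
gripper_width: 0.0245
```

```bash
python3 st.py
```

```text
7.6 [0.5018 0.1513 0.1743] F [ 0.604   0.4019 -2.3934] T [0.0069 0.0122 0.0085] w 0.024502088673609333 q6 -0.7848415355636351 yaw 2.6487025370488193
```

Emit:
carry_out([
  [[0,0,0,0.1,0,0,0],[0,0,0,0.15,0,0,0],[0,0,0,0.15,0,0,0],[0,0,0,0.2,0,0,0],[0,0,0,0.2,0,0,0],[0,0,0,0.25,0,0,0],[0,0,0,0.25,0,0,0],[0,0,0,0.25,0,0,0],[0,0,0,0.25,0,0,0],[0,0,0,0.25,0,0,0],[0,0,0,0.2,0,0,0],[0,0,0,0,0,0,0]],
])

```text
t: 8.8
position: [0.5024, 0.1516, 0.2426]
ee_rot: [[-0.473, -0.881, 0.001], [-0.881, 0.473, 0.0], [-0.001, -0.001, -1.0]]
contact_force: [1.1, 0.5, -2.4]
gripper_width: 0.0245
```

```bash
python3 st.py; python3 - <<'E'
from h import *
im,c=snap('side'); cv2.imwrite('pics/s2.png',cv2.resize(im[120:330,190:400,::-1],None,fx=2.5,fy=2.5))
E
```

```text
8.8 [0.5024 0.1516 0.2426] F [ 1.0533  0.4968 -2.3685] T [-0.0091 -0.0218 -0.0902] w 0.024456659676684214 q6 -0.7850615647304238 yaw 2.6489828784358256
```

View pics/s2.png

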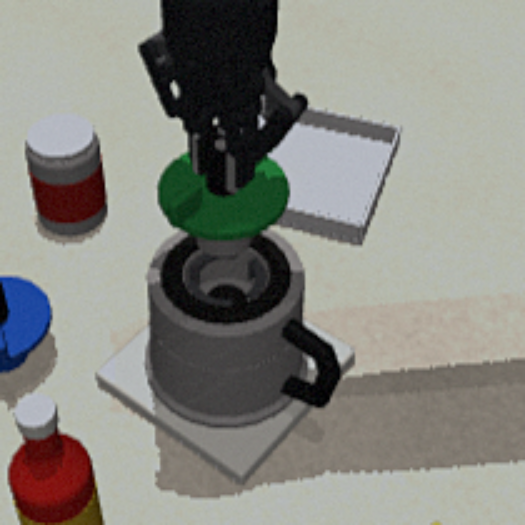

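The unit is out of the jug (cap at (225,195) in the crop, empty well below) and hangs upright. I carry it over to the tray.

Emit:
carry_out([
  [[0,-0.08,-0.5,0,0,0,0],[0,-0.08,-0.9,0,0,0,0],[0,-0.08,-0.95,0,0,0,0],[0,-0.08,-0.95,0,0,0,0],[0,-0.08,-0.95,0,0,0,0],[0,-0.08,-0.95,0,0,0,0],[0,-0.08,-0.95,0,0,0,0],[0,-0.08,-0.95,0,0,0,0],[0,-0.08,-0.95,0,0,0,0],[0,-0.08,-0.9,0,0,0,0],[0,-0.05,-0.5,0,0,0,0],[0,0,0,0,0,0,0]],
])

```text
t: 10.05
position: [0.4755, -0.1341, 0.241]
ee_rot: [[-0.476, -0.88, -0.001], [-0.88, 0.476, -0.0], [0.001, 0.001, -1.0]]
contact_force: [-0.4, -0.1, -3.0]
gripper_width: 0.0243
```

```bash
python3 st.py; python3 - <<'E'
from h import *
im,c=snap('wrist','w3.png')
for p in [(.585,-.064),(.561,-.228),(.370,-.202),(.392,-.0365)]: print(proj(c,(*p,.028)))
E
```

```text
10.05 [ 0.4755 -0.1341  0.241 ] F [-0.4406 -0.1382 -3.0479] T [-0.0237 -0.068  -0.0002] w 0.024289139434436374 q6 -1.3493972889643429 yaw 2.645705330942108
(np.float64(224.91860932404018), np.float64(275.8140594626125))
(np.float64(164.26779280939573), np.float64(142.36275207164087))
(np.float64(338.970119584396), np.float64(72.89066871025318))
(np.float64(384.14119732143), np.float64(221.79966811112914))
```

View pics/w3.png

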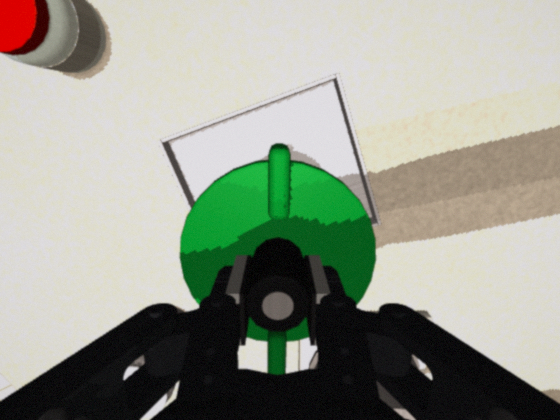

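The projected tray corners match the picture, e.g. (164,142) and (339,73), so the unit is over the tray centre. I lower it.

Emit:
carry_out([
  [[0,0,0,-0.4,0,0,0],[0,0,0,-0.6,0,0,0],[0,0,0,-0.6,0,0,0],[0,0,0,-0.6,0,0,0],[0,0,0,-0.6,0,0,0],[0,0,0,-0.6,0,0,0],[0,0,0,-0.6,0,0,0],[0,0,0,-0.5,0,0,0],[0,0,0,-0.4,0,0,0],[0,0,0,-0.2,0,0,0],[0,0,0,-0.1,0,0,0],[0,0,0,0,0,0,0]],
])

```text
t: 11.3
position: [0.4765, -0.1318, 0.0855]
ee_rot: [[-0.473, -0.881, -0.0], [-0.881, 0.473, 0.0], [0.0, 0.0, -1.0]]
contact_force: [1.2, -0.1, -1.5]
gripper_width: 0.0244
```

Emit:
carry_out([
  [[0,0,0,-0.1,0,0,0],[0,0,0,-0.1,0,0,0],[0,0,0,-0.1,0,0,0],[0,0,0,0,0,0,0]],
])

```text
t: 11.7
position: [0.4763, -0.132, 0.0762]
ee_rot: [[-0.473, -0.881, -0.0], [-0.881, 0.473, 0.0], [0.0, 0.0, -1.0]]
contact_force: [0.1, 0.2, -2.2]
gripper_width: 0.0243
```

Emit:
carry_out([
  [[0,0,0,-0.06,0,0,0],[0,0,0,-0.06,0,0,0],[0,0,0,-0.03,0,0,0],[0,0,0,0,0,0,0]],
])

```text
t: 12.1
position: [0.4764, -0.132, 0.0719]
ee_rot: [[-0.473, -0.881, -0.0], [-0.881, 0.473, 0.0], [0.0, 0.0, -1.0]]
contact_force: [0.6, -0.1, -1.6]
gripper_width: 0.0245
```

Emit:
carry_out([
  [[0,0,0,-0.03,0,0,0],[0,0,0,-0.03,0,0,0],[0,0,0,0,0,0,0]],
])

```text
t: 12.4
position: [0.4764, -0.132, 0.0701]
ee_rot: [[-0.473, -0.881, -0.0], [-0.881, 0.473, 0.0], [0.0, 0.0, -1.0]]
contact_force: [0.3, -0.6, -1.2]
gripper_width: 0.0247
```

Emit:
carry_out([
  [[0,0,0,-0.02,0,0,0],[0,0,0,-0.02,0,0,0],[0,0,0,0,0,0,0]],
])

```text
t: 12.7
position: [0.4766, -0.132, 0.0693]
ee_rot: [[-0.473, -0.881, 0.0], [-0.881, 0.473, -0.0], [-0.0, -0.0, -1.0]]
contact_force: [-1.0, 0.7, 0.8]
gripper_width: 0.0244
```

Emit:
carry_out([
  [[0,0,0,-0.015,0,0,0],[0,0,0,0,0,0,0]],
])

```text
t: 12.9
position: [0.4766, -0.132, 0.0693]
ee_rot: [[-0.473, -0.881, 0.001], [-0.881, 0.473, -0.0], [-0.0, -0.001, -1.0]]
contact_force: [-3.0, 0.8, 4.7]
gripper_width: 0.0245
```

It is seated: the position has stopped falling and the force has turned upward to 4.7 N. I release.

Emit:
carry_out([
  [[30,0,0,0,0,0,0],[40,0,0,0,0,0,0],[60,0,0,0,0,0,0],[85,0,0,0,0,0,0],[85,0,0,0,0,0,0],[85,0,0,0,0,0,0],[85,0,0,0,0,0,0],[85,0,0,0.1,0,0,0],[85,0,0,0.3,0,0,0],[85,0,0,0.4,0,0,0],[85,0,0,0.5,0,0,0],[85,0,0,0.5,0,0,0]],
])

```text
t: 14.1
position: [0.4768, -0.1321, 0.1243]
ee_rot: [[-0.473, -0.881, 0.001], [-0.881, 0.473, -0.0], [-0.0, -0.001, -1.0]]
contact_force: [0.4, 0.2, 0.6]
gripper_width: 0.0851
```

Emit:
carry_out([
  [[85,0,0,0.7,0,0,0],[85,0,0,0.8,0,0,0],[85,0,0,0.8,0,0,0],[85,-0.8,0,0.3,0,0,0],[85,-0.8,0,0,0,0,0],[85,-0.8,0,0,0,0,0],[85,-0.8,0,0,0,0,0],[85,-0.5,0,0,0,0,0],[85,0,0,0,0,0,0]],
])

```text
t: 15.0
position: [0.3644, -0.132, 0.2017]
ee_rot: [[-0.474, -0.881, 0.001], [-0.881, 0.474, -0.001], [-0.0, -0.002, -1.0]]
contact_force: [0.5, -0.8, 0.3]
gripper_width: 0.0849
```

```bash
python3 st.py; python3 - <<'E'
from h import *
a,c=snap('side'); b,d=snap('top')
cv2.imwrite('pics/f.png',np.hstack([cv2.resize(a[90:350,190:400],(400,495)),cv2.resize(b[130:350,200:400],(400,495))])[:,:,::-1])
E
```

```text
15.0 [ 0.3644 -0.132   0.2017] F [ 0.5359 -0.766   0.2746] T [ 0.0056 -0.0215 -0.0227] w 0.08489528325220284 q6 -1.424849658522112 yaw 2.648147572592391
```

View pics/f.png

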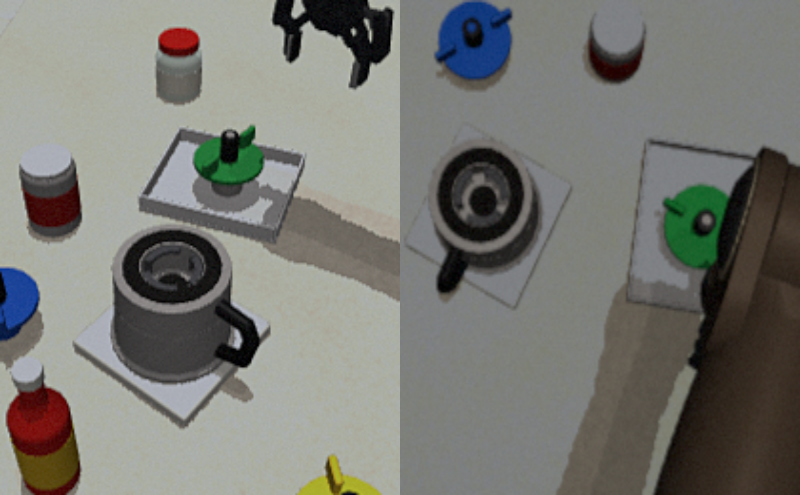

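The unit stands upright in the middle of the tray (cap at (229,160) in the left half). The jug is empty with its bush seated, the other things are unmoved, and the arm is clear.

```bash
python3 -c "
from rig import ctrl;print(ctrl.finish_job())"
```

```text
the job is handed in; nothing more can be done
None
```

The blade unit is out of the jug and standing upright near the middle of the aluminium tray; I handed the job in at about 15 s of the 64 s allowed.

- **Unscrewing:** I gripped the coupling and turned it about 0.9 rad clockwise. The drag was about 0.15 N m, and the unit pushed up near 0.7 rad when the spring released. I stopped when the torque had risen steadily to 0.56 N m. That puts the bush twist at roughly 0.055 rad, against the 0.12 rad limit; it is worked out from the torque, not measured directly.
- **Lifting:** I eased back about 0.06 rad before and during the first few millimetres of lift. The highest downward pull I read was 4.9 N, including the unit's own weight, and it fell to the weight alone (about 2.4 N) once free. Early in the lift there was a sideways load of about 6 N, which dropped after I shifted the gripper about 1 mm.
- **Setting down:** The unit touched the tray floor with about 5 N, and I released it there.

The last pictures show the unit upright in the tray, the jug empty with its bush in place, and the arm clear. The tin, jar, sauce bottle and the look-alikes in view stand where they were. In the final top view the arm hid part of the tray, so the upright check rests mainly on the side view. None of the checks failed.

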